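# Bring the sugar jar round and take off its twist-off lid

### The job

Turn the revolving condiment rack by one click so that the square glass jar of sugar lumps (the one with the steel screw lid) stands at the front, where the rack's steel catch is, with its lid still on. Then unscrew the jar's tight lid (anticlockwise from above) just until its threads let go, with the jar staying down in its pocket at the front and nothing knocked over. Finish holding the lid level, about three centimetres above the open mouth and over its middle: the program ends while the lid is held, it is not put down or let go.

Things in the scene. Friction and masses are not known exactly. Their poses are not given: they have to be found in the camera images.
- rack: fixed foot of the revolving condiment rack: dark wooden disc, 240 mm across; a small steel catch housing sticks out from under the turntable at its front, the side towards the robot. Origin on the worktop at the turning axis; -x points to the front, +y to the rack's left seen from the robot, z up. Stands elsewhere and turned by up to 0.25 rad from run to run
- turntable (a joint): angle of the round wooden turntable (304 mm across, top 43 mm above the worktop), rad, growing anticlockwise from above, 0 at the start. Clicks every quarter turn (-1.57, 0, 1.57): a spring resists with up to 0.8 N m until 45 degrees, then draws it on into the next click and holds it. Four square pockets (front, left, back, right; frames 14 mm high) ride on it, 95 mm from the axis
- front_place (a point): point on the rack's foot that marks the front place, 95 mm in front of the axis, at the height of the turntable's top (43 mm); does not turn
- peg_front_left (a point): centre of the wooden ball knob (20 mm across) on top of a steel peg (10 mm thick) that stands on the turntable 132 mm from the axis, between two pockets; ball centre 108 mm above the worktop; for pinching or pushing to turn it. Goes round with the turntable; named for where it is at the start
- peg_front_right (a point): the same, the peg that starts at the front right
- peg_back_left (a point): the same, the peg that starts at the back left
- peg_back_right (a point): the same, the peg that starts at the back right
- square_jar: loose square glass jar, 70 x 70 mm, 0.45 kg, white sugar lumps in it; starts in the left or right pocket. Body 76 mm high, then a round neck 46 mm thick; rim with springy rubber seal (pushes the freed lid up 2 mm) 104 mm above its origin. Origin: centre of its underside, z up, x and y along its sides. Its pocket has 1.5 mm to spare all round, so it cannot turn there; it could be lifted out
- lid: plain round steel screw lid of the square jar, 64 mm across, 22 mm high, 50 g, loose but screwed on tight. Origin: centre of its open underside, z up; starts 85 mm above the jar's origin, 9 mm above the jar's shoulder. Needs about 0.4 N m, turns anticlockwise from above, is free after about 52 degrees, lifts straight off at 60 to 85 degrees; from about 95 degrees its lugs meet the next stops
- cork_jar: the other square jar, of the same footprint, 70 x 70 mm, 101 mm high, closed with a cork and holding brown cinnamon sticks; loose, in the pocket opposite the sugar jar. Origin: centre of its underside
- spice_jar: slim round spice jar, 40 mm across, 105 mm high, loose in the pocket that starts at the front. Origin: centre of its underside.
- salt_shaker: salt shaker, 44 mm across, 90 mm high, loose in the pocket that starts at the back. Origin: centre of its underside
- mug_tea: tea mug standing on the worktop to the right in front of the rack, 92 mm across, 93 mm high, with a handle; not to be disturbed. Origin: centre of its underside

How it is judged:
By the outcome, as a careful person would: the job done as asked, in the order asked, and still so for the second after the job is handed in, while the arm keeps its last pose, push and grip.
It also fails if it takes over 51 s, if anything falls off the work surface, if the arm or the gripper's body presses on something with over 40 N, if the wrist force passes 120 N, or if a joint passes its speed limit or range.

### The arm

A 6-joint arm with a two-finger parallel gripper is mounted at the origin on a cart in front of the work surface, level with it; the furniture and walls round the work are solid. World frame = base frame: x ahead of the robot, y to its left, z up, the work surface at z = 0. Lengths are in mm, angles in rad, forces in N, time in s.
With the tool pointing down it reaches from about 350 to 975 mm from the base axis. Payload 7.1 kg.
Tool frame: the origin (TCP) lies at the very end of the fingers, on their centre line; the grasp point (between the pads) lies 19 mm behind it (ctrl.grip_point_offset is the distance from the TCP to the grasp point, in mm); z points along the fingers, y is the direction in which the jaws open and shut (so a half turn about z gives the same grasp; the last joint's range is limited). The gripper opens to 88 mm and grips with 3 to 60 N. Pads are 20 mm wide; open, the fingers measure 115 mm over their backs; the gripper's body (75 mm by 178 mm) begins 61 mm behind the grasp point.
Start: joints at [1.129, 0.423, 1.63, -0, 1.089, -0.019], TCP at [256.415, 569.962, 222.675] pointing down, gripper open.
Joint ranges: [-3, 3], [-0.9, 2.11], [0.09, 2.58], [-1.31, 4.45], [0.11, 2.69], [-2.54, 2.54]. Speed limits (rad/s): [2.39, 2.39, 3.01, 3.14, 3.14, 3.14].

### API

Orientations are given as a rotation vector (axis times angle).
In Python, from workcell import ctrl gives the robot as it stands.
- The arm moves only by the tool move_arm, never from a script. Its argument "increments" is one flat list of numbers, 5 for each row, row after row: the closure in counts, from 0 (fully open) to 255 (shut), then the shift along the tool's x, y, z in mm, then the turn about the tool's z in degrees. In form: [grip, dx, dy, dz, yaw, grip, dx, dy, dz, yaw, ...]. A call has 1 to 12 rows; each row is the pose to reach, as a shift and turn from the pose measured when the call began, along the tool's axes at that moment; what a row does not reach only later rows make up. A row lasts 1/8 s, in which the tool goes at most 62.5 mm and 10.7 degrees, less where a joint would pass 70% of its speed; a pose out of reach is approached as far as the arm can. A call with a gripper value outside its range is refused whole. The fingers move at their own pace and stop on an object; the grip force is fixed at half the most. Time passes only in rows, so rows that repeat a pose let the fingers close. It gives the time, the measured TCP pose, the force and the opening at its end, in the units of the state.
- ctrl.get_obs(): the state, without advancing time (a new reading comes with each control period).
- ctrl.get_image(name): name is "side" or "top"; returns a dict with "frame" (400x640x3 uint8, red, green, blue), "vertical_fov" (degrees; the focal length in pixels is half the picture's height over the tangent of half this angle, whatever the lens; pixels are square), "cx", "cy" (the principal point, pixels), "pose" (4x4, takes a point from camera to world coordinates). Camera axes: x right, y down, z forward; pixel columns grow to the right and rows downward; lengths in mm; the calibration is good to about 2 mm. A picture is of the moment at which its call begins. There is no depth.
- ctrl.close_job(): hands the job in, once; it reports no verdict.
The state is a dict: "t": time; "qpos": joint angles; "qvel": joint speeds; "joint_torque": joint torques, N m; "ee_pos": TCP position; "orientation": TCP orientation; "ft_force": force on the tool from outside, world axes, zero at the start; "moment": the same for the moment, N m; "width": finger opening in mm.
Only numpy, scipy, OpenCV 4.12 (cv2) and the standard library are available. Lean on these libraries where they do the work, as an engineer would, in place of code of your own. Each camera call takes 0.05 s, during which the arm holds its last target.

## Working session

There is one attempt and no reset: what is moved stays moved. The work goes in short steps, Python scripts to look and compute and a tool call to move; the robot and the scene stay as the last step left them, time stands still between calls to the robot, and variables do not carry over. Pictures are saved under pics/ and viewed, and the job is handed in when it is done.

Besides the shell and the picture viewer there is one more tool, called after "Request:" as name(argument=value, ...) on one line, values as JSON. move_arm: Moves the arm, as the interface text tells. Its arguments: {"type":"object","properties":{"increments":{"type":"array","items":{"type":"number"}}},"required":["increments"]}

```bash
mkdir -p pics; ls; python3 - <<'E'
from workcell import ctrl
import cv2,numpy as np
o=ctrl.get_obs()
for k,v in o.items(): print(k,np.round(v,3) if not isinstance(v,(str,type(None))) else v)
for n in("side","top"):
    im=ctrl.get_image(n)
    cv2.imwrite(f"pics/{n}0.png",im["frame"][:,:,::-1])
    print(n,im["vertical_fov"],im["cx"],im["cy"],np.round(im["pose"],4).tolist(),[k for k in im])
E
```

```text
pics
t 0.0
qpos [ 1.129  0.424  1.631 -0.     1.089 -0.019]
qvel [ 0.001  0.     0.    -0.001 -0.002  0.   ]
joint_torque [ 1.0000e-03 -5.4462e+01 -2.7368e+01  6.4000e-02  2.2000e-02 -0.0000e+00]
ee_pos [256.189 569.463 221.898]
orientation [-6.590e-01 -3.071e+00  2.000e-03]
ft_force [ 1.093  0.167 -0.144]
moment [-0.018  0.022 -0.025]
width 87.95
side 52.9023807128251 318.0640714796759 202.6436206466399 [[0.7266, -0.5644, 0.3917, 166.1279], [-0.687, -0.603, 0.4055, -291.6062], [0.0074, -0.5638, -0.8259, 947.1952], [0.0, 0.0, 0.0, 1.0]] ['frame', 'vertical_fov', 'cx', 'cy', 'pose']
top 43.56726919237685 313.62793002365174 198.12206746306396 [[0.0525, -0.9776, 0.2038, 343.7481], [-0.9986, -0.0521, 0.007, 116.0776], [0.0038, -0.2038, -0.979, 1169.5319], [0.0, 0.0, 0.0, 1.0]] ['frame', 'vertical_fov', 'cx', 'cy', 'pose']
```

View pics/side0.png

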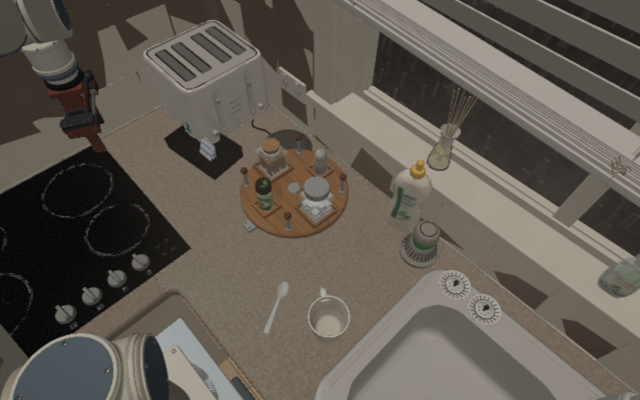

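View pics/top0.png

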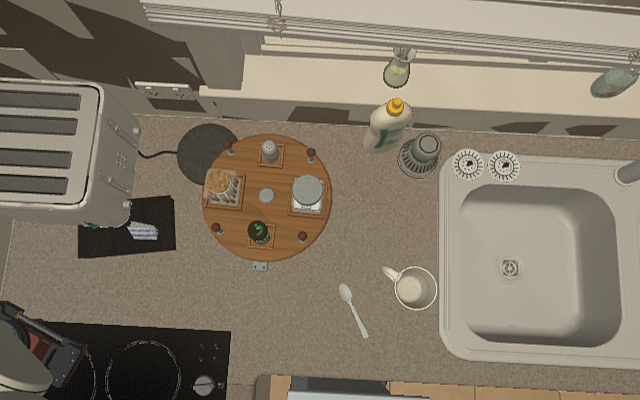

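```bash
cat > h.py <<'E'
import numpy as np,cv2
class Cam:
    def __init__(s,im):
        s.f=200/np.tan(np.radians(im["vertical_fov"])/2); s.cx=im["cx"];s.cy=im["cy"];s.P=np.array(im["pose"])
    def ray(s,u,v):
        return s.P[:3,3],s.P[:3,:3]@np.array([(u-s.cx)/s.f,(v-s.cy)/s.f,1])
    def at(s,u,v,z):
        o,d=s.ray(u,v); return o+d*(z-o[2])/d[2]
    def px(s,p):
        q=s.P[:3,:3].T@(np.array(p)-s.P[:3,3]); return np.array([s.cx+s.f*q[0]/q[2],s.cy+s.f*q[1]/q[2]])
def tri(rays):
    A=np.zeros((3,3));b=np.zeros(3)
    for o,d in rays:
        d=d/np.linalg.norm(d);M=np.eye(3)-np.outer(d,d);A+=M;b+=M@o
    return np.linalg.solve(A,b)
E
python3 - <<'E'
import cv2
a=cv2.imread("pics/top0.png")[120:280,190:345];cv2.imwrite("pics/top0c.png",cv2.resize(a,None,fx=3.7,fy=3.7,interpolation=cv2.INTER_CUBIC)[:600])
a=cv2.imread("pics/side0.png")[125:245,225:365];cv2.imwrite("pics/side0c.png",cv2.resize(a,None,fx=5,fy=5,interpolation=cv2.INTER_CUBIC))
E
```

```text
(no output)
```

View pics/top0c.png

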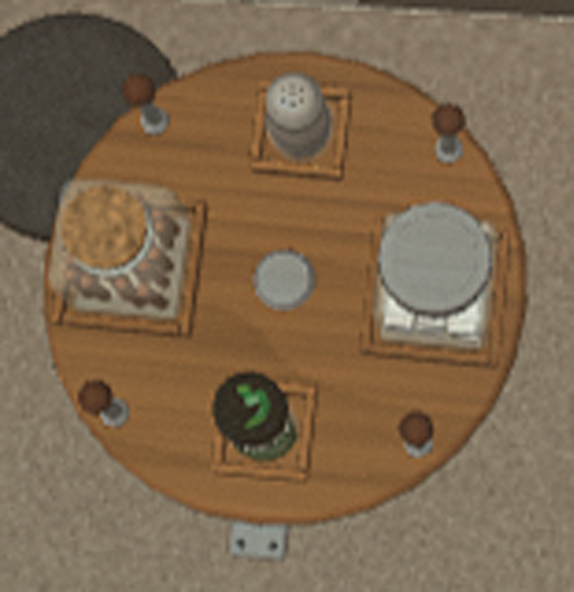

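View pics/side0c.png

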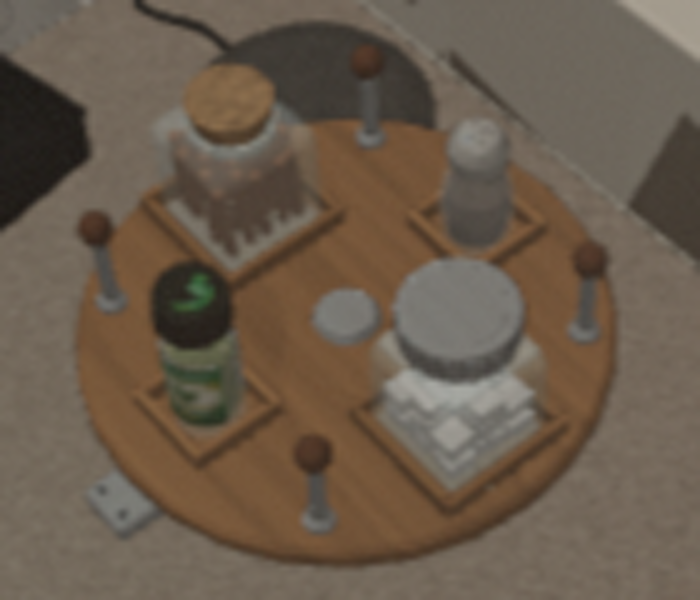

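```bash
python3 - <<'E'
from workcell import ctrl
import pickle
from h import *
ims={n:ctrl.get_image(n) for n in("top","side")}
c={n:Cam(i) for n,i in ims.items()}
pickle.dump(c,open("cams.pkl","wb"))
T=lambda u,v:((u+.5)/3.7-.5+190,(v+.5)/3.7-.5+120)
S=lambda u,v:((u+.5)/5-.5+225,(v+.5)/5-.5+125)
tp=dict(bl=(139,90),br=(449,120),fl=(95,397),fr=(416,429),lid=(435,256))
sp=dict(bl=(367,61),br=(590,260),fl=(95,228),fr=(314,453),lid=(459,308))
P={}
for k in tp:
    P[k]=tri([c["top"].ray(*T(*tp[k])),c["side"].ray(*S(*sp[k]))])
    z=108 if k!="lid" else 152
    print(k,P[k].round(1),"top@z",c["top"].at(*T(*tp[k]),z).round(1),"side@z",c["side"].at(*S(*sp[k]),z).round(1))
b=["fl","fr","br","bl"]
for s in "top","side":
  pts=[c[s].at(*(T(*tp[k]) if s=="top" else S(*sp[k])),108)[:2] for k in b]
  C=np.mean(pts,0);print(s,"axis",C,[ (np.hypot(*(p-C)).round(1),np.degrees(np.arctan2(*(p-C)[::-1])).round(1)) for p in pts])
print("knob",c["top"].at(*T(285,279),47),c["side"].at(*S(346,312),47))
print("catch",c["top"].at(*T(258,541),30),c["side"].at(*S(122,503),30))
# mug
print("mug", c["top"].at(415,288,93),c["side"].at(330,315,93))
E
```

```text
bl [675.2 320.3 113.2] top@z [676.9 321.3 108. ] side@z [678.3 324.2 108. ]
br [667.1 135.  111.2] top@z [668.1 135.  108. ] side@z [668.9 136.7 108. ]
fl [489.9 329.8 111.5] top@z [490.6 330.4 108. ] side@z [491.1 332.5 108. ]
fr [481.8 143.8 110.3] top@z [481.9 144.  108. ] side@z [483.  144.9 108. ]
lid [574.8 137.9 150.7] top@z [574.6 137.8 152. ] side@z [574.  137.2 152. ]
top axis [579.37658241 232.67332161] [(np.float64(132.0), np.float64(132.2)), (np.float64(131.8), np.float64(-137.7)), (np.float64(132.0), np.float64(-47.7)), (np.float64(131.7), np.float64(42.3))]
side axis [580.30215255 234.54740886] [(np.float64(132.5), np.float64(132.3)), (np.float64(132.3), np.float64(-137.3)), (np.float64(132.0), np.float64(-47.9)), (np.float64(132.8), np.float64(42.4))]
knob [578.85831834 232.05194916  47.        ] [580.01338753 234.80742001  47.        ]
catch [418.17063683 238.55900921  30.        ] [417.35795965 231.3394607   30.        ]
mug [ 384.92654964 -100.99317402   93.        ] [ 388.16160012 -103.50096205   93.        ]
```

```bash
cat >> h.py <<'E'
from scipy.spatial.transform import Rotation as R
AX=np.array([579.6,233.2]); YAW=-2.6
def rel(o,tgt,jaw=None):
    """tool-frame shift to world tgt(TCP); yaw deg (tool z) to make jaw angle"""
    M=R.from_rotvec(o["orientation"]).as_matrix()
    s=M.T@(np.array(tgt)-np.array(o["ee_pos"]))
    a=np.degrees(np.arctan2(M[1,1],M[0,1]))
    y=None if jaw is None else -(((jaw-a)+90)%180-90)
    return s.round(1),a.round(1),None if y is None else round(y,1)
E
python3 - <<'E'
from workcell import ctrl
from h import *
o=ctrl.get_obs()
M=R.from_rotvec(o["orientation"]).as_matrix();print(M.round(3))
print(rel(o,(482,144.2,190),87.4),o["ee_pos"])
E
```

```text
[[-0.912  0.41  -0.   ]
 [ 0.41   0.912 -0.001]
 [ 0.    -0.001 -1.   ]]
(array([-380.4, -295.3,   32.5]), np.float64(65.8), np.float64(-21.6)) [256.27611702 569.65228445 222.19719279]
```

Request:
move_arm(increments=[0,-20,-15,0,-2,0,-58,-45,0,-4,0,-98,-76,3,-6,0,-138,-107,6,-8,0,-178,-138,9,-10,0,-218,-169,12,-12,0,-258,-200,16,-14,0,-295,-229,20,-16,0,-330,-256,24,-18,0,-358,-278,28,-20,0,-374,-290,32,-21.5,0,-380.5,-295.3,32,-21.5])

```text
t: 1.7
ee_pos: [482.3, 143.2, 190.2]
orientation: [-0.077, -3.14, 0.002]
ft_force: [-1.0, 0.9, -0.1]
width: 87.8
```

```bash
python3 - <<'E'
from workcell import ctrl
from h import *
for n in("top","side"):
    im=ctrl.get_image(n)["frame"][:,:,::-1]
    a=im[120:280,190:345] if n=="top" else im[90:245,205:375]
    cv2.imwrite(f"pics/{n}1.png",cv2.resize(a,None,fx=3.7,fy=3.7,interpolation=cv2.INTER_CUBIC))
o=ctrl.get_obs()
print(o["t"],rel(o,(482,144.2,92),87.4),o["ee_pos"],o["qpos"].round(2) if hasattr(o["qpos"],'round') else o["qpos"],o["width"])
E
```

```text
1.8 (array([ 0.2,  0.4, 98.5]), np.float64(87.2), np.float64(-0.2)) [482.22306003 143.88826532 190.45712184] [ 0.27  0.29  1.92 -0.    0.93 -1.25] 87.89617017844957
```

View pics/top1.png

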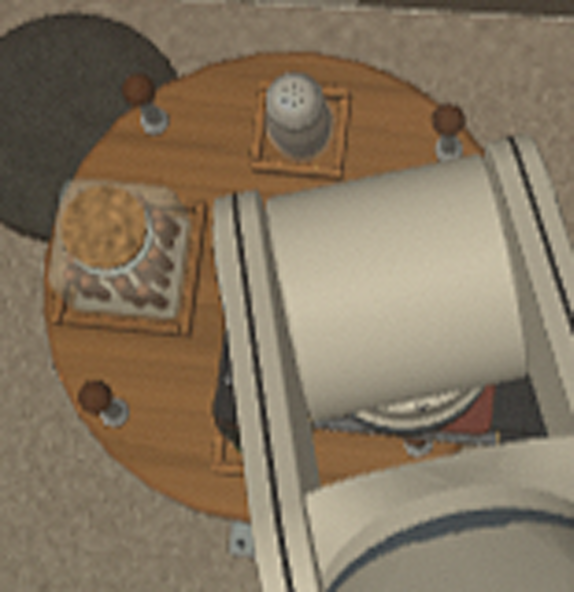

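View pics/side1.png

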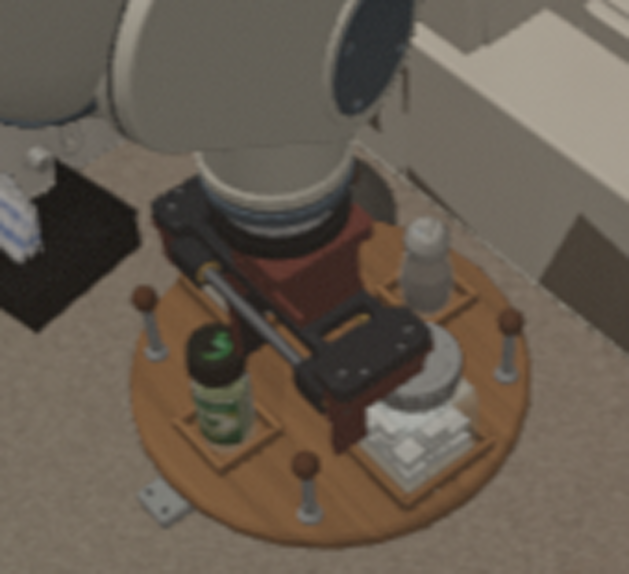

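Request:
move_arm(increments=[80,0,0.3,10,0,100,0,0.3,30,0,110,0,0.3,55,0,110,0,0.3,78,0,110,0,0.3,92,0,110,0,0.3,97,0,110,0,0.3,97,0,255,0,0.3,97,0,255,0,0.3,97,0,255,0,0.3,97,0])

```text
t: 3.05
ee_pos: [482.5, 144.2, 93.9]
orientation: [0.077, 3.14, -0.001]
ft_force: [0.1, -0.2, 0.0]
width: 23.3
```

```bash
python3 - <<'E'
from workcell import ctrl
from h import *
for n in("side",):
    im=ctrl.get_image(n)["frame"][:,:,::-1]
    a=im[120:280,190:345] if n=="top" else im[90:245,205:375]
    cv2.imwrite(f"pics/{n}2.png",cv2.resize(a,None,fx=3.7,fy=3.7,interpolation=cv2.INTER_CUBIC))
o=ctrl.get_obs()
p=np.array(o["ee_pos"]);print(o["t"],p,o["width"],o["ft_force"],o["moment"])
d=p[:2]-AX;r=np.hypot(*d);a0=np.degrees(np.arctan2(d[1],d[0]));print(r,a0)
M=R.from_rotvec(o["orientation"]).as_matrix()
# arc
for s in [0,3,8,14,20,26,32,38,44,50,56,62,68,74,80,85,88,90]:
    a=np.radians(a0-s);t=AX+r*np.array([np.cos(a),np.sin(a)])
    print(s,(M.T@np.r_[t-p[:2],0]).round(1))
E
```

```text
3.1 [482.27882415 143.9950853   93.77826987] 19.578091352388224 [-3.34543166 -7.3128749   2.52019628] [-1.27382163  0.67019683 -0.02551696]
132.018665632281 -137.49152466148084
0 [-0. -0.  0.]
3 [ 4.8  5.  -0. ]
8 [12.2 13.8 -0. ]
14 [20.  25.2 -0. ]
20 [26.5 37.4 -0. ]
26 [31.8 50.2 -0. ]
32 [35.6 63.5 -0.1]
38 [38.1 77.1 -0.1]
44 [39.2 90.8 -0.1]
50 [ 3.870e+01  1.046e+02 -1.000e-01]
56 [ 3.690e+01  1.183e+02 -1.000e-01]
62 [ 3.360e+01  1.318e+02 -1.000e-01]
68 [ 2.900e+01  1.448e+02 -1.000e-01]
74 [ 2.300e+01  1.572e+02 -1.000e-01]
80 [ 15.7 169.   -0.2]
85 [  8.8 178.2  -0.2]
88 [  4.2 183.4  -0.2]
90 [  1.  186.7  -0.2]
```

View pics/side2.png

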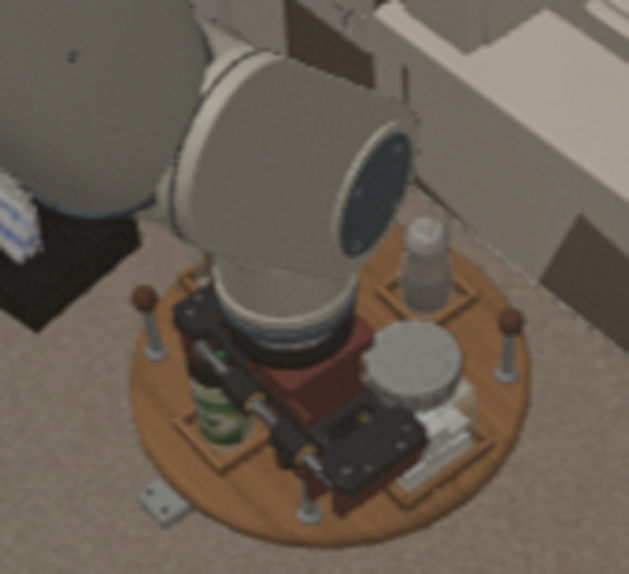

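Request:
move_arm(increments=[255,4.8,5,0,0,255,12.2,13.8,0,0,255,20,25.2,0,0,255,26.5,37.4,0,0,255,31.8,50.2,0,0,255,35.6,63.5,0,0,255,38.1,77.1,0,0,255,39.2,90.8,0,0,255,38.7,104.6,0,0,255,36.9,118.3,0,0,255,33.6,131.8,0,0,255,33.6,131.8,0,0])

```text
t: 4.6
ee_pos: [453.9, 278.7, 93.1]
orientation: [-0.077, -3.138, -0.001]
ft_force: [-4.2, 9.1, -5.6]
width: 18.3
```

```bash
python3 - <<'E'
from workcell import ctrl
from h import *
for n in("side",):
    im=ctrl.get_image(n)["frame"][:,:,::-1]
    a=im[120:280,190:345] if n=="top" else im[90:245,205:375]
    cv2.imwrite(f"pics/{n}3.png",cv2.resize(a,None,fx=3.7,fy=3.7,interpolation=cv2.INTER_CUBIC))
o=ctrl.get_obs()
p=np.array(o["ee_pos"]);print(o["t"],p,o["width"],o["ft_force"],o["moment"])
d=p[:2]-AX;r=np.hypot(*d);a0=np.degrees(np.arctan2(d[1],d[0]));print(r,a0)
M=R.from_rotvec(o["orientation"]).as_matrix()
r=132
for ang in [-203,-208,-213,-218,-222,-225,-226.5,-227.5,-228.5]:
    a=np.radians(ang);t=AX+r*np.array([np.cos(a),np.sin(a)])
    print(ang,(M.T@np.r_[t-p[:2],0]).round(1))
E
```

```text
4.65 [453.92261169 278.63661908  93.05608882] 17.944637372707813 [-3.60519698  8.78549738 -6.31148093] [1.54229841 0.73302728 0.16988445]
133.63866313748346 160.1233659083174
-203 [-3.9  6.3 -0. ]
-208 [-8.3 17.  -0. ]
-213 [-13.7  27.2  -0. ]
-218 [-19.9  36.9  -0. ]
-222 [-25.4  44.2  -0. ]
-225 [-29.9  49.4  -0. ]
-226.5 [-32.3  52.   -0. ]
-227.5 [-33.9  53.6  -0.1]
-228.5 [-35.5  55.2  -0.1]
```

View pics/side3.png

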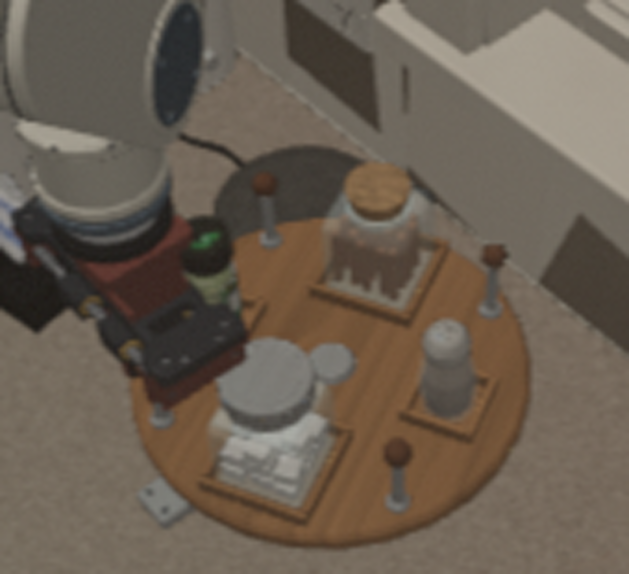

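Request:
move_arm(increments=[255,-3.9,6.3,0,0,255,-8.3,17,0,0,255,-13.7,27.2,0,0,255,-19.9,36.9,0,0,255,-25.4,44.2,0,0,255,-29.9,49.4,0,0,255,-32.3,52,0,0,255,-33.9,53.6,0,0,255,-33.9,53.6,0,0,255,-33.9,53.6,0,0])

```text
t: 5.9
ee_pos: [490.2, 330.1, 92.8]
orientation: [-0.077, -3.138, -0.0]
ft_force: [1.3, -3.6, -4.8]
width: 18.2
```

```bash
cat >> h.py <<'E'
def shot(ctrl,n,k):
    im=ctrl.get_image(n)["frame"][:,:,::-1]
    a=im[120:280,190:345] if n=="top" else im[90:245,205:375]
    cv2.imwrite(f"pics/{n}{k}.png",cv2.resize(a,None,fx=3.7,fy=3.7,interpolation=cv2.INTER_CUBIC))
E
python3 - <<'E'
from workcell import ctrl
from h import *
shot(ctrl,"side",4)
o=ctrl.get_obs()
p=np.array(o["ee_pos"]);print(o["t"],p,o["width"],o["ft_force"],o["moment"])
d=p[:2]-AX;r=np.hypot(*d);a0=np.degrees(np.arctan2(d[1],d[0]));print(r,a0)
E
```

```text
5.95 [490.19644848 330.1985895   92.79042536] 18.272016111015112 [-0.41779183 -3.09439509 -4.06557756] [-0.46208813 -0.07689627 -0.12074467]
131.9155843270323 132.6667486723001
```

View pics/side4.png

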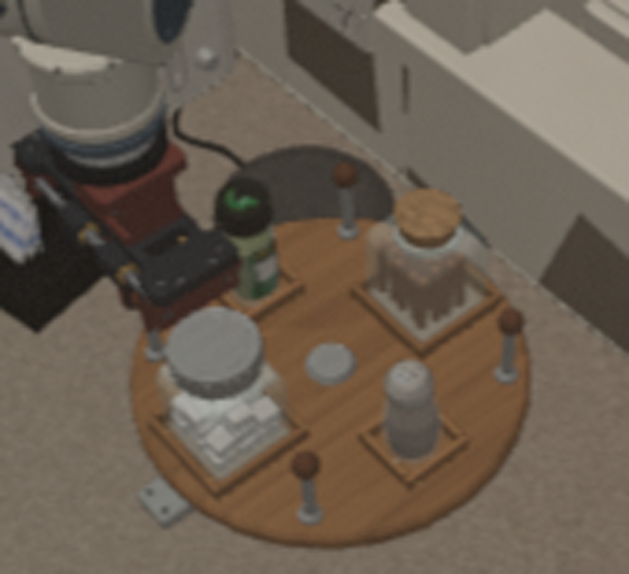

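Request:
move_arm(increments=[110,0,0,0,0,110,0,0,0,0,110,0,0,-10,0,110,0,0,-40,0,90,0,0,-80,10,60,30,30,-110,20,0,70,60,-112,30,0,100,80,-112,40,0,100,80,-112,50,0,100,80,-112,58,0,100,80,-112,58])

```text
t: 7.32
ee_pos: [394.5, 415.4, 205.9]
orientation: [-1.587, -2.709, -0.0]
ft_force: [-0.4, 0.2, -0.8]
width: 88.1
```

```bash
python3 - <<'E'
from workcell import ctrl
from h import *
shot(ctrl,"side",5);shot(ctrl,"top",5)
o=ctrl.get_obs()
p=np.array(o["ee_pos"]);print(o["t"],p,o["width"],o["ft_force"],o["moment"],o["qpos"])
E
```

```text
7.425 [394.6629761  415.12245921 205.58733398] 87.74733215011476 [-0.44585221  0.21779048 -0.4105081 ] [-0.03601376  0.0179634  -0.02697385] [0.78889355 0.36811266 1.76082331 0.00215186 1.01346629 0.27543842]
```

View pics/side5.png

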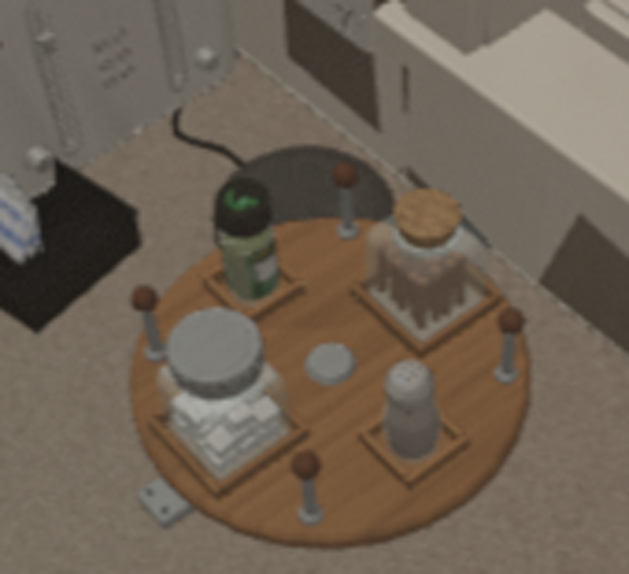

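View pics/top5.png

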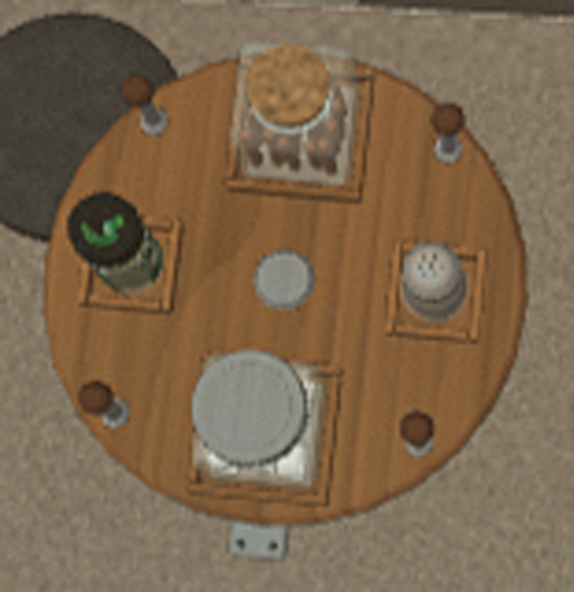

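```bash
python3 - <<'E'
from workcell import ctrl
from h import *
import pickle
c=pickle.load(open("cams.pkl","rb"))
T=lambda u,v:((u+.5)/3.7-.5+190,(v+.5)/3.7-.5+120)
S=lambda u,v:((u+.5)/3.7-.5+205,(v+.5)/3.7-.5+90)
print(tri([c["top"].ray(*T(249,406)),c["side"].ray(*S(214,346))]))
print(c["top"].at(*T(249,406),151),c["side"].at(*S(214,346),151))
a=np.radians(180+YAW);f=AX+95*np.array([np.cos(a),np.sin(a)]);print("front",f)
for n,(u,v) in [("top",T(105,232)),("side",S(244,208))]: print("spice",c[n].at(u,v,150))
o=ctrl.get_obs()
for z in (205,126): print(rel(o,(485.2,238.2,z),0))
E
```

```text
[484.01568778 236.3016387  150.16105052]
[484.17208286 236.07664746 151.        ] [483.40360058 235.86005633 151.        ]
front [484.69779587 237.50948387]
spice [578.99017564 325.00492302 150.        ]
spice [577.61445439 318.51606902 150.        ]
(array([-198.6,   -7.8,    0.3]), np.float64(29.4), np.float64(29.4))
(array([-198.7,   -7.7,   79.3]), np.float64(29.4), np.float64(29.4))
```

Request:
move_arm(increments=[0,-15,-1,0,2,0,-45,-2,0,6,0,-85,-4,0,12,0,-125,-6,0,18,0,-160,-8,0,23,0,-185,-9,0,27,0,-196,-9.2,0,29.4,0,-199.4,-9.2,0,29.4,0,-199.4,-9.2,5,29.4,0,-199.4,-9.2,15,29.4,0,-199.4,-9.2,15,29.4])

```text
t: 8.8
ee_pos: [483.3, 237.0, 189.1]
orientation: [-2.219, -2.22, 0.005]
ft_force: [-0.1, 0.5, 0.1]
width: 87.8
```

```bash
python3 - <<'E'
from workcell import ctrl
from h import *
shot(ctrl,"side",6)
o=ctrl.get_obs()
print(o["t"],o["ee_pos"],rel(o,(484.4,236.8,126),0),o["width"],o["ft_force"],o["qpos"])
E
```

```text
8.85 [483.6872203  237.11772142 189.5342631 ] (array([-0.3,  0.9, 63.5]), np.float64(0.0), np.float64(0.0)) 87.91090573514492 [-0.79630937  0.969115    0.53838265] [4.32856524e-01 3.41846118e-01 1.84586994e+00 1.81164777e-03
 9.56803785e-01 4.31588582e-01]
```

View pics/side6.png

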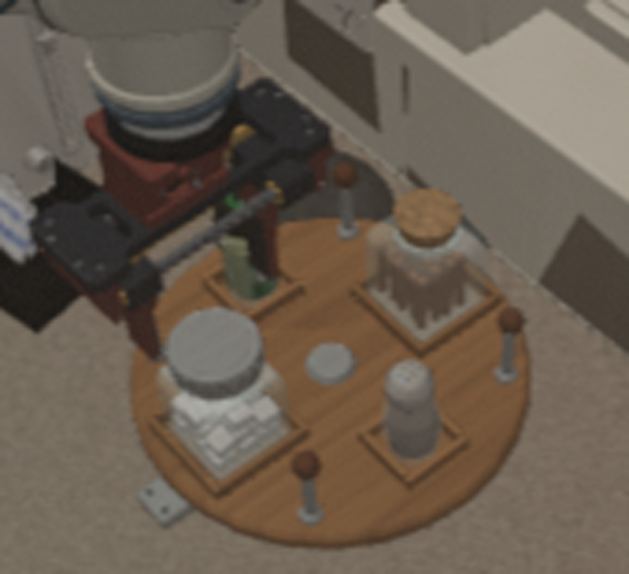

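Request:
move_arm(increments=[0,0,0.7,12,0,0,0,0.7,30,0,0,0,0.7,46,0,0,0,0.7,57,0,0,0,0.7,62,0,0,0,0.7,63,0,50,0,0.7,63,0,60,0,0.7,63,0])

```text
t: 9.85
ee_pos: [484.5, 237.2, 127.0]
orientation: [-2.22, -2.22, 0.002]
ft_force: [-0.4, 0.1, 0.4]
width: 71.5
```

```bash
python3 - <<'E'
from workcell import ctrl
from h import *
shot(ctrl,"side",7)
o=ctrl.get_obs()
print(o["t"],o["ee_pos"],rel(o,(484.4,236.8,126),0),o["width"],o["ft_force"],o["moment"])
E
```

```text
9.9 [484.44891958 237.2228549  126.96554254] (array([-0.4, -0. ,  1. ]), np.float64(0.0), np.float64(0.0)) 68.45402964034828 [ 0.72665849  0.69857898 -0.82668822] [-0.01863664  0.04656318 -0.02032229]
```

View pics/side7.png

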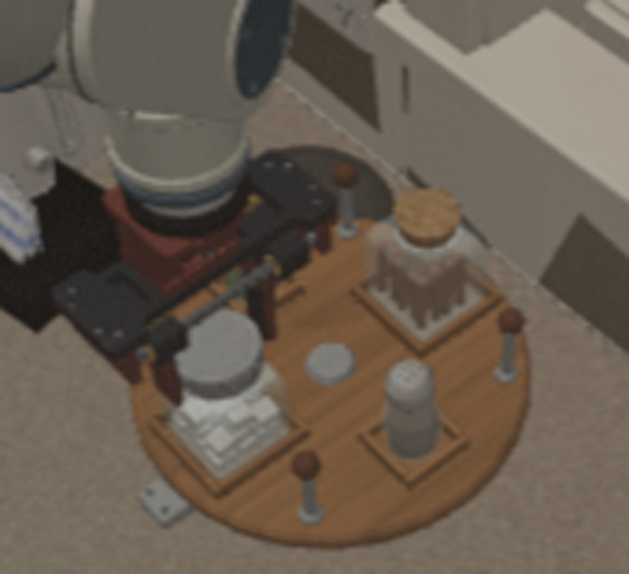

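Fingers are front and back of the lid, well placed. Close on it.

Request:
move_arm(increments=[255,0,0,0,0,255,0,0,0,0,255,0,0,0,0,255,0,0,0,0])

```text
t: 10.4
ee_pos: [484.3, 237.2, 127.0]
orientation: [-2.22, -2.22, 0.003]
ft_force: [-2.0, 0.3, 1.2]
width: 63.8
```

```bash
python3 - <<'E'
from workcell import ctrl
from h import *
o=ctrl.get_obs()
print(o["t"],o["ee_pos"],o["width"],o["ft_force"],o["moment"])
E
```

```text
10.4 [484.27438183 237.16174504 127.01681583] 63.848557132075086 [-1.9956417   0.29740922  1.18423693] [-0.10842635  0.38044232 -0.00629849]
```

Request:
move_arm(increments=[255,0,0,0,-3,255,0,0,0,-8,255,0,0,0,-13,255,0,0,0,-18,255,0,0,0,-23,255,0,0,0,-28])

```text
t: 11.15
ee_pos: [484.8, 237.5, 127.7]
orientation: [-1.614, -2.693, -0.0]
ft_force: [-2.6, 0.8, 5.9]
width: 64.2
```

```bash
python3 - <<'E'
from workcell import ctrl
from h import *
o=ctrl.get_obs()
print(o["t"],o["ee_pos"],o["width"],o["ft_force"],o["moment"],rel(o,(484.4,236.8,126),0),o["joint_torque"])
shot(ctrl,"side",8)
E
```

```text
11.15 [484.79309047 237.46278543 127.65117217] 64.16304750496428 [-2.58375996  0.76872715  5.94623347] [-0.06727374  0.3069621  -0.20331732] (array([-0.4, -0.7,  1.7]), np.float64(28.1), np.float64(28.1)) [ -0.24901005 -45.79399824 -20.42138278  -0.25221228  -0.45450985
   0.71269132]
```

View pics/side8.png

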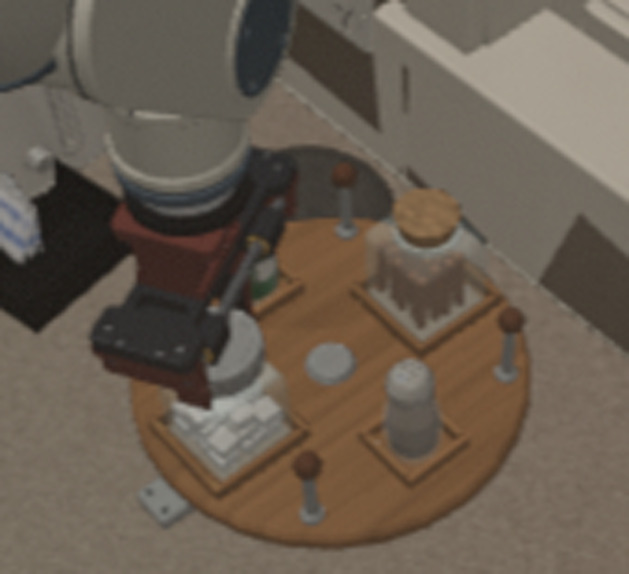

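Request:
move_arm(increments=[255,0,0,-0.2,-5,255,0,0,-0.4,-10,255,0,0,-0.6,-15,255,0,0,-0.8,-20,255,0,0,-1,-25])

```text
t: 11.82
ee_pos: [485.0, 237.6, 128.8]
orientation: [-0.982, -2.982, -0.002]
ft_force: [-1.0, -0.5, -0.1]
width: 64.0
```

```bash
python3 - <<'E'
from workcell import ctrl
from h import *
o=ctrl.get_obs()
print(o["t"],o["ee_pos"],o["width"],o["ft_force"],o["moment"],rel(o,(484.4,236.8,126),0),o["joint_torque"])
E
```

```text
11.825 [485.04665972 237.62791789 128.82213156] 64.03877301694762 [-0.98009865 -0.45198574 -0.06501453] [-0.10648006  0.11457898 -0.05449849] (array([ 0. , -1.1,  2.8]), np.float64(53.5), np.float64(53.5)) [  0.0954204  -48.53335619 -21.37268007   0.0735569   -0.13412673
   0.90974556]
```

Request:
move_arm(increments=[255,0,0,0,-5,255,0,0,0,-10,255,0,0,0,-15,255,0,0,0,-19,255,0,0,0,-19])

```text
t: 12.45
ee_pos: [485.0, 237.5, 128.8]
orientation: [-0.478, -3.104, -0.002]
ft_force: [-2.0, 0.7, 1.1]
width: 63.9
```

```bash
python3 - <<'E'
from workcell import ctrl
from h import *
o=ctrl.get_obs()
print(o["t"],o["ee_pos"],o["width"],o["ft_force"],o["moment"],rel(o,(484.4,236.8,126),0),o["joint_torque"])
shot(ctrl,"side",9)
E
```

```text
12.45 [485.00191666 237.51187478 128.80294355] 63.92513152131307 [-2.01040543  0.67218182  1.14807721] [-0.16230662  0.2361654   0.00902966] (array([ 0.4, -0.9,  2.8]), np.float64(72.5), np.float64(72.5)) [ 4.33389586e-02 -4.85581291e+01 -2.18916106e+01  9.93306795e-02
 -3.76208397e-01 -3.69100571e-01]
```

View pics/side9.png

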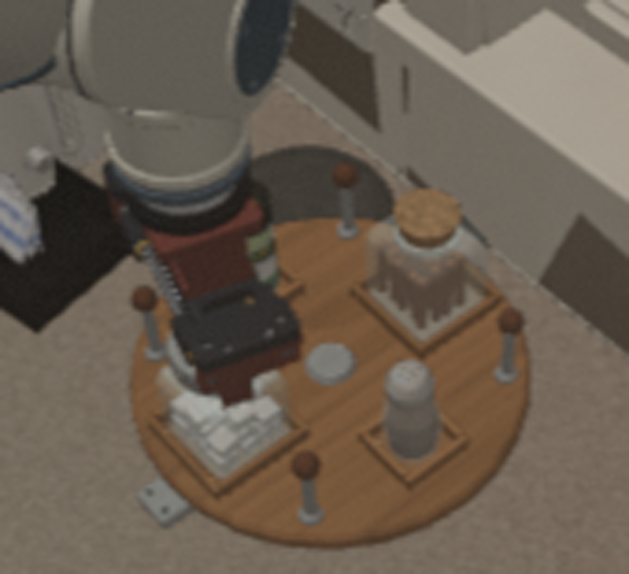

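Request:
move_arm(increments=[255,0,0,-1,0,255,0,0,-2,0,255,0,0,-3,0,255,0,0,-3,0])

```text
t: 13.0
ee_pos: [485.0, 237.5, 131.9]
orientation: [-0.479, -3.103, -0.001]
ft_force: [-0.8, -0.3, -0.1]
width: 64.3
```

```bash
python3 - <<'E'
from workcell import ctrl
from h import *
o=ctrl.get_obs()
print(o["t"],o["ee_pos"],o["width"],o["ft_force"],o["moment"])
E
```

```text
13.0 [485.00458242 237.50398578 131.87315061] 64.3386545940083 [-0.83473824 -0.27803001 -0.0891865 ] [-0.05132788  0.22734838 -0.04365862]
```

Request:
move_arm(increments=[255,0,0,-3,0,255,0,0,-8,0,255,0,0,-14,0,255,0,0,-20,0,255,0,0,-27,0,255,0,0,-34,0,255,0,0,-40,0,255,0,0,-43,0,255,0,0,-44,0,255,0,0,-44,0])

```text
t: 14.25
ee_pos: [485.0, 237.4, 175.8]
orientation: [-0.479, -3.103, -0.001]
ft_force: [-0.6, 0.5, -0.1]
width: 64.0
```

```bash
python3 - <<'E'
from workcell import ctrl
from h import *
o=ctrl.get_obs()
print(o["t"],o["ee_pos"],o["width"],o["ft_force"],o["moment"],o["orientation"])
im=ctrl.get_image("side")["frame"][:,:,::-1]
cv2.imwrite("pics/side10.png",cv2.resize(im[130:230,215:325],None,fx=6,fy=6,interpolation=cv2.INTER_CUBIC))
shot(ctrl,"top",10)
E
```

```text
14.25 [484.95767528 237.39639339 175.77079941] 64.02482059162435 [-0.61505626  0.52061778 -0.12313941] [ 0.03920108 -0.04163947  0.00378743] [-4.79083968e-01 -3.10323519e+00 -1.28283209e-03]
```

View pics/side10.png

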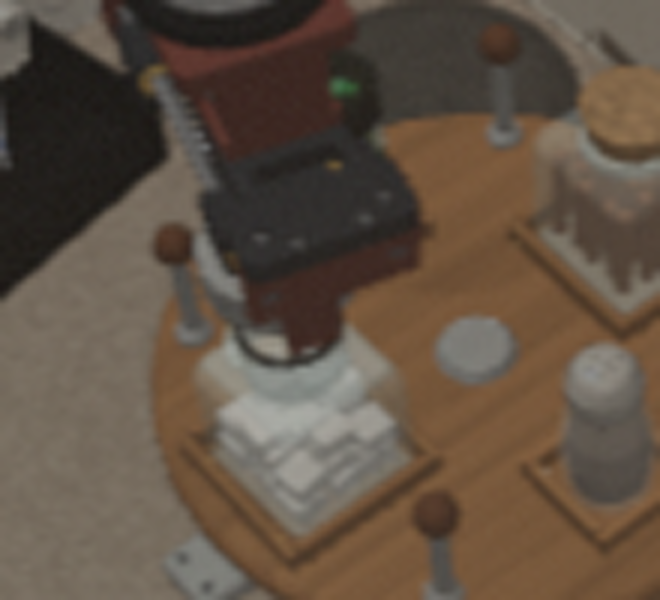

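View pics/top10.png

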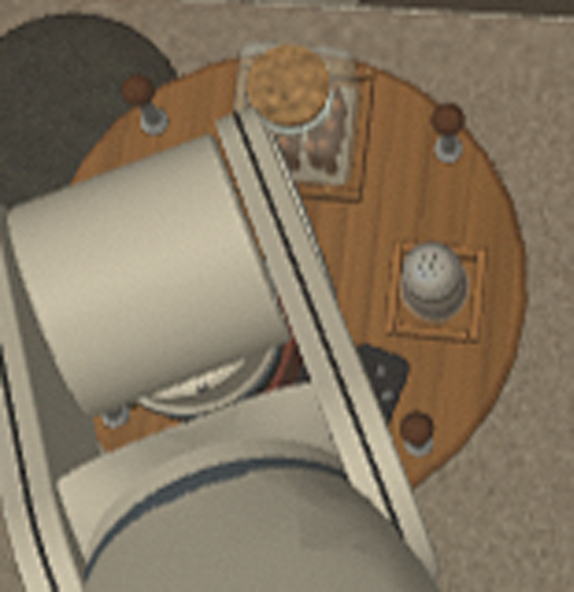

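```bash
python3 - <<'E'
from h import *
import pickle
c=pickle.load(open("cams.pkl","rb"))["side"]
im=cv2.imread("pics/side10.png")
def circ(x,y,z,r,col):
    t=np.linspace(0,2*np.pi,90)
    p=np.array([(c.px((x+r*np.cos(a),y+r*np.sin(a),z))-[215,130]+.5)*6-.5 for a in t])
    cv2.polylines(im,[p.round().astype(np.int32)],True,col,1)
circ(484.3,236.5,176.9,32,(0,255,255));circ(484.3,236.5,198.9,32,(0,200,0));circ(484.3,236.5,147,23,(0,0,255));circ(484.3,236.5,145,23,(255,0,0))
cv2.imwrite("pics/side10o.png",im)
E
```

```text
(no output)
```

View pics/side10o.png

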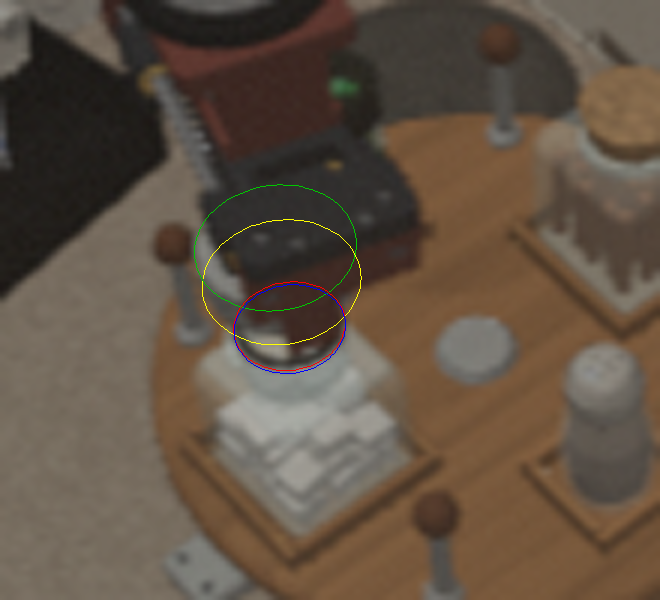

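```bash
python3 - <<'E'
from workcell import ctrl
from h import *
c=None
im=ctrl.get_image("side")["frame"][:,:,::-1]
a=im[165:200,240:285].copy()
a=cv2.resize(a,None,fx=16,fy=16,interpolation=cv2.INTER_CUBIC)
a=cv2.convertScaleAbs(a,alpha=1.4,beta=10)
cv2.imwrite("pics/side11.png",a)
E
```

```text
(no output)
```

View pics/side11.png

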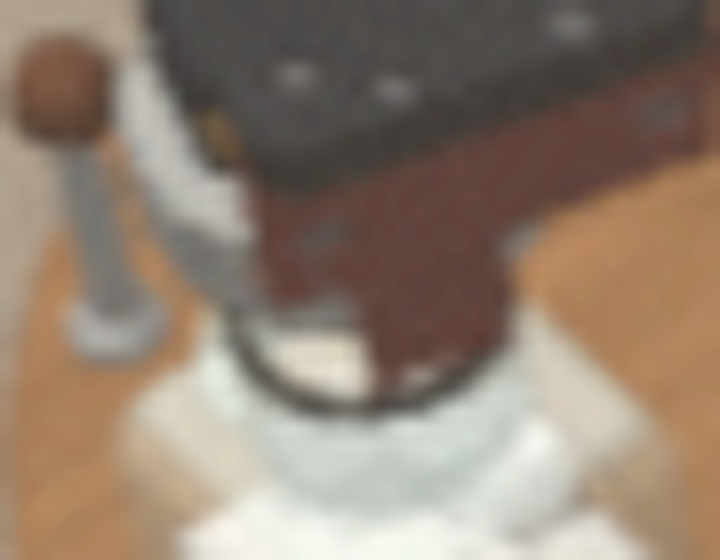

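```bash
python3 - <<'E'
from h import *
import pickle
c=pickle.load(open("cams.pkl","rb"))["side"]
def circ(im,f,x,y,z,r,col):
    t=np.linspace(0,2*np.pi,180)
    p=np.array([f(c.px((x+r*np.cos(a),y+r*np.sin(a),z))) for a in t])
    cv2.polylines(im,[p.round().astype(np.int32)],True,col,1)
im=cv2.imread("pics/side5.png");im=im[270:500,130:330];im=cv2.resize(im,None,fx=2.5,fy=2.5,interpolation=cv2.INTER_CUBIC)
f=lambda p:(((p-[205,90]+.5)*3.7-.5)-[130,270]+.5)*2.5-.5
circ(im,f,483.7,236.1,128,32,(0,255,255));circ(im,f,483.7,236.1,150,32,(0,200,0))
im2=cv2.imread("pics/side11.png")
f=lambda p:(p-[240,165]+.5)*16-.5
circ(im2,f,483.9,236.3,176.9,32,(0,255,255));circ(im2,f,483.9,236.3,198.9,32,(0,200,0));circ(im2,f,483.9,236.3,147,23,(0,0,255))
h=max(im.shape[0],560)
out=np.zeros((h,im.shape[1]+720,3),np.uint8);out[:im.shape[0],:im.shape[1]]=im;out[:560,im.shape[1]:]=im2
cv2.imwrite("pics/cmp.png",cv2.resize(out,None,fx=.65,fy=.65,interpolation=cv2.INTER_AREA))
E
```

```text
(no output)
```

View pics/cmp.png

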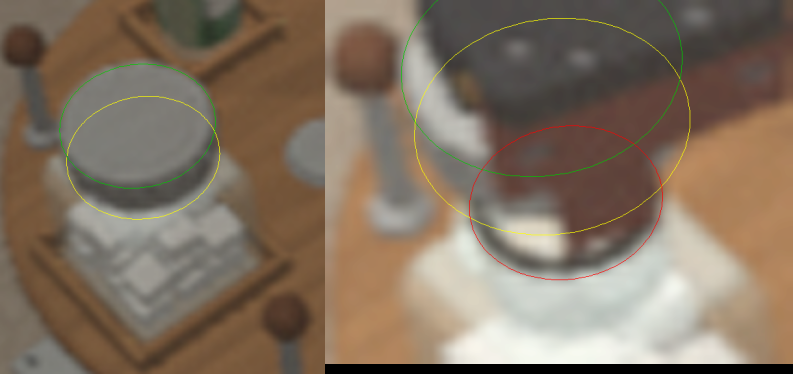

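```bash
python3 - <<'E'
from workcell import ctrl
o=ctrl.get_obs();print(o["t"],o["ee_pos"],o["width"],o["ft_force"],o["qvel"])
print(ctrl.close_job())
E
```

```text
14.4 [484.93407909 237.38766286 175.64894547] 64.09285517460764 [ 0.10208069  0.6194692  -0.2895942 ] [-0.00014056  0.00079493 -0.00038138  0.00017258  0.00225925  0.00023994]
the job is handed in; nothing more can be done
None
```

I turned the rack one click clockwise by its front-right peg, which brought the sugar jar to the front catch. I then gripped the lid, turned it about 72° anticlockwise and lifted it straight up. I handed the job in at 14.4 s with the lid still held.

**Last checks that agreed:**
- The twisting moment was close to zero by the end of the turn.
- The lift showed almost no downward force (about −0.1 N), so the jar was not being carried.
- The pictures show the open jar down in its front pocket.
- The pegs I could still see were in their clicked positions, and the other jars were standing. I did not look at the mug again after the start, but no move went near it.
- The gripper opening held at 64 mm, which is the lid's width, and the tool was level.

**Less certain:**
- **Height:** by the tool's height, the lid's underside is about 30 mm above the rim. The overlay on the side picture suggests it may be about 2 mm higher, probably because the seal pushed it up in the grip.
- **Centring:** the overlay puts the lid within about 1 to 2 mm of the mouth's middle, which is close to the limit of the camera calibration.
- **Turn angle:** the 72° is the gripper's turn. The lid is plain, so I could not see whether it slipped in the fingers, but it came off freely.

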